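# Refit the knock bar in the knock pan

### The arm

A 6-joint arm with a two-finger parallel gripper is mounted at the origin on the work surface. World frame = base frame: x ahead of the robot, y to its left, z up, the work surface at z = 0. Lengths are in m, angles in rad, forces in N, time in s.
With the tool pointing down it reaches from about 0.35 to 0.975 m from the base axis. Payload 4.9 kg.
Tool frame: the origin (TCP) lies midway between the tips of the shut fingers; the grasp point (between the pads) lies 19 mm behind it (env.grip_depth is the distance from the TCP to the grasp point, in m); z points along the fingers, y is the direction in which the jaws open and shut (so a half turn about z gives the same grasp; the last joint's range is limited). The gripper opens to 85 mm and grips with 20 to 120 N. Pads are 22 mm wide; open, the fingers measure 114 mm over their backs; the gripper's body (76 mm by 85 mm) begins 54 mm behind the grasp point. The pads swing forward as they close: fully open they stand 13 mm farther back than shut.
Start: joints at [-1.297, 0.053, 1.613, -0, 1.476, -0.119], TCP at [0.239, -0.577, 0.231] pointing down, gripper open.
Joint ranges: [-3.01, 3.01], [-1.01, 2.22], [0.06, 2.58], [-1.02, 4.17], [0.09, 2.62], [-3.14, 3.14]. Speed limits (rad/s): [2.57, 2.57, 3.14, 3.14, 3.14, 3.14].

### API

Orientations are given as a unit quaternion [x, y, z, w].
In Python, from plant import status, viewer, env gives the robot as it stands.
- The arm moves only by the tool drive_tool, never from a script. Its argument "plan" is one flat list of numbers, 7 for each row, row after row: the finger opening in mm, from 0 to 85.4, then the shift along the tool's x, y, z each as a share of 0.4 m, from -1 to 1, then the turn, a rotation vector about the tool's x, y, z each as a share of pi rad, from -1 to 1. In form: [gripper, x, y, z, ax, ay, az, gripper, x, y, z, ax, ay, az, ...]. A call has exactly 8 rows; each row is the pose to reach, as a shift and turn from the pose commanded when the call began, along the tool's axes at that moment, turning the shorter way round; what a row does not reach only later rows make up. A row lasts 1/8 s, in which the tool goes at most 62.5 mm and 10.7 degrees, less where a joint would pass 70% of its speed; a pose out of reach is approached as far as the arm can. A call with a number of a shift or a turn outside -1 to 1 is refused whole. A call with a gripper value outside its range is refused whole. The fingers move at their own pace and stop on an object; "force" is the grip in N (left out, the last holds). Time passes only in rows, so rows that repeat a pose let the fingers close, or fill a call up. It gives the time, the measured TCP pose, the force and the opening at its end, in the units of the state.
- status.observe(): the state, without advancing time (a new reading comes with each control period).
- viewer.get_image(name): name is "scene" or "side" or "wrist"; returns (picture, depth): 384x512x3 uint8, red, green, blue; 384x512 float32, m along the optical axis (not along the pixel's ray), 0 where there is no reading.
- viewer.calibration(name): a dict with "camera_matrix" (3x3 intrinsics, pixels), "D" ([k1, k2, p1, p2, k3] as OpenCV has them; the pictures are not rectified), "pose" (4x4, takes a point from camera to world coordinates). Camera axes: x right, y up, looking along -z (the intrinsics and any distortion apply to the point x, -y, -z); pixel columns grow to the right and rows downward; lengths in m; the calibration is good to about 2 mm. A picture is of the moment at which its call begins: read the wrist's pose just before it. calibration takes no time and is no camera call; for the wrist camera it gives the pose at the moment of the call.
- env.hand_in(): hands the job in, once; it reports no verdict.
The state is a dict: "t": time; "joint_pos": joint angles; "dq": joint speeds; "joint_efforts": joint torques, N m; "ee_pos": TCP position; "tcp_rot": TCP orientation; "wrist_force": force on the tool from outside, world axes, zero at the start; "wrist_torque": the same for the moment, N m; "width": finger opening in m.
Only numpy, scipy, OpenCV 4.12 (cv2) and the standard library are available. Lean on these libraries where they do the work, as an engineer would, in place of code of your own. Each camera call takes 0.05 s, during which the arm holds its last target.

### The job

The knock bar has been washed and lies on the counter: put it back in the knock pan. Start its two steel ears in the clip-lined slots, feeling for them rather than forcing it, then press it down past the clips until the plate sits flat and fully home at both ends, and let go. Press gently, and leave everything else on the counter where it is.

Things in the scene. Friction and masses are not known exactly. Their poses are not given: they have to be found in the camera images.
- knock_bar: Knock bar, 0.25 to 0.42 kg, lying plate down: a bare steel plate 4 mm thick with a black rubber bar on top. The plate's middle is 30 mm wide (x) and 107 mm long (y); at each end an ear 22 mm wide sticks out, 149 mm over both ears. Turned end for end it is the same. Origin: centre of the plate's underside; y along the bar, z up.
- bar_grip (a point): Middle of the knock bar's rubber, 22 mm above the plate's underside: grip here, across x. The rubber is 34 mm wide (x) and 96 mm long (y); its sides are upright from 4 to 24 mm above the plate's underside, and its rounded top is 41 mm above it.
- knock_pan: Open steel knock pan, fixed: 176 mm (x) by 162 mm (y), 100 mm high, walls 2.5 mm. Origin: centre of its underside, z up. A clip frame hangs inside on its rim, with an upright slot, open above, at the +y wall and one at the -y wall: the bar lies along y, an ear in each. The frame sits tight (40 N shifts it) but up to 18 mm off the pan's centre along x, either way: see or feel where.
- slot_mouths (a point): Centre of the pan, 98 mm up: the height of the flat lips, 29 mm wide, on either side of each slot's mouth. Fixed to the pan, so it does not show where along x the frame hangs. Each mouth is 26 mm wide (x) and reaches 17 mm in from its wall; a centred bar leaves 4 mm between each ear tip and the wall.
- seats (a point): Centre of the pan, 70 mm up: the height of the hard seats where the plate's underside finally rests. Each slot has a sprung leaf on both x sides, sloping in from the mouth to a nose 20 mm down (18 mm between noses), then out again. Pushing both ears down past the noses takes about 10 to 16 N in all; they then snap over the ears and hold them down.
- tamper: A bystander, not to be disturbed: a steel coffee tamper, 58 mm wide, 88 mm high, upright. Origin: centre of its underside.
- milk_jug: A bystander, not to be disturbed: a black milk jug, 86 mm wide, 105 mm high, with a handle at its -x side. Origin: centre of its underside.
- espresso_cup: A bystander, not to be disturbed: a white cup, 66 mm wide, 58 mm high, with a handle at +y. Origin: centre of its underside.
- portafilter: A bystander, not to be disturbed: a steel portafilter, basket 72 mm wide and 45 mm high, its black handle reaching 170 mm along its -x. Origin: centre of the basket's underside.
- grinder_brush: A bystander, not to be disturbed: a small wooden brush, 160 mm long, lying along its x. Origin: middle of its underside.
- dosing_ring: A bystander, not to be disturbed: an aluminium ring, 62 mm wide, 22 mm high. Origin: centre of its underside.
- water_glass: A bystander, not to be disturbed: a drinking glass, 64 mm wide, 85 mm high. Origin: centre of its underside.
- cocoa_shaker: A bystander, not to be disturbed: a steel shaker, 62 mm wide, 110 mm high. Origin: centre of its underside.
Things that resemble listed ones, but are neither listed nor needed, are in the scene too. Leave any green or pink look-alike of the knock_bar alone.

How it is judged:
On the way:
1. the knock bar is lifted clear of the counter (height (world z) of knock_bar above 0.12 m), for 0.1 s.
At the end, for the whole second after the job is handed in: The bar lies in the pan with its plate on the seats (underside 68 to 72 mm above the pan's underside), level within 0.03 rad, along the pan's y within 0.08 rad, within 24 mm of the pan's centre, at rest; everything else within 20 mm of its place (z of knock_bar in the frame of knock_pan between 0.068 and 0.072 m and horizontal distance between knock_bar and knock_pan below 0.024 m and angle between the y axis of knock_bar and the y axis of knock_pan, either way round below 0.08 rad and angle between knock_bar's own z axis and vertical below 0.03 rad and linear speed of knock_bar below 0.02 m/s and distance of each of tamper, milk_jug, espresso_cup, portafilter, grinder_brush, dosing_ring, water_glass, cocoa_shaker from where it was at the start of the episode below 0.02 m); the robot touches nothing.
It fails at once if the bar is forced: more than 60 N between it and the pan with its clip frame (contact force between knock_bar and knock_pan above 60 N).
It fails at once if something else on the counter is pushed away by more than 20 mm (distance of any of tamper, milk_jug, espresso_cup, portafilter, grinder_brush, dosing_ring, water_glass, cocoa_shaker from where it was at the start of the episode above 0.02 m).
It also fails if it takes over 51 s, if anything falls off the work surface, if the arm or the gripper's body presses on something with over 40 N, if the wrist force passes 120 N, or if a joint passes its speed limit or range.

## Working session

There is one attempt and no reset: what is moved stays moved. The work goes in short steps, Python scripts to look and compute and a tool call to move; the robot and the scene stay as the last step left them, time stands still between calls to the robot, and variables do not carry over. Pictures are saved under pics/ and viewed, and the job is handed in when it is done.

Besides the shell and the picture viewer there is one more tool, called after ">>>" as name(argument=value, ...), one argument or row to a line, values as JSON. drive_tool: Moves the arm, as the interface text tells. Shift numbers are shares of 0.4 m and turn numbers shares of pi rad, none past 1 either way. Its arguments: {"type":"object","properties":{"plan":{"type":"array"},"force":{"type":"number"}},"required":["plan"]}

```bash
ls; mkdir -p pics; python3 - <<'E'
from plant import status, viewer, env
import cv2, numpy as np
s=status.observe(); print({k:np.round(v,4).tolist() for k,v in s.items()})
for n in ["scene","side","wrist"]:
    c=viewer.calibration(n); im,d=viewer.get_image(n)
    np.savez(f"pics/{n}0.npz",im=im,d=d,K=c["camera_matrix"],D=c["D"],P=c["pose"])
    cv2.imwrite(f"pics/{n}0.png",im[:,:,::-1]); print(n,np.round(c["camera_matrix"],1).tolist(),np.round(c["D"],3),np.round(c["pose"],3).tolist())
E
```

```text
pics
{'t': 0.0, 'joint_pos': [-1.297, 0.0533, 1.6143, -0.0, 1.476, -0.119], 'dq': [-0.0014, 0.0007, 0.0006, -0.0005, -0.001, 0.0012], 'joint_efforts': [-0.0025, -39.3686, -37.0179, -0.0002, 0.0071, 0.0], 'ee_pos': [0.2391, -0.5768, 0.2301], 'tcp_rot': [0.9808, 0.1951, -0.0001, -0.001], 'wrist_force': [0.5237, -0.3891, -0.2665], 'wrist_torque': [-0.0, 0.0125, -0.0533], 'width': 0.0854}
scene [[413.3, 0.0, 259.9], [0.0, 413.3, 187.2], [0.0, 0.0, 1.0]] [0.036 0.    0.    0.    0.   ] [[0.723, -0.501, 0.476, 0.992], [0.691, 0.528, -0.493, -0.443], [-0.004, 0.685, 0.728, 0.827], [0.0, 0.0, 0.0, 1.0]]
side [[415.4, 0.0, 251.4], [0.0, 415.4, 196.1], [0.0, 0.0, 1.0]] [-0.054  0.     0.     0.     0.   ] [[-0.984, 0.133, -0.123, 0.427], [-0.181, -0.697, 0.694, 0.735], [0.007, 0.705, 0.709, 0.818], [0.0, 0.0, 0.0, 1.0]]
wrist [[268.5, 0.0, 252.4], [0.0, 268.5, 192.6], [0.0, 0.0, 1.0]] [0.008 0.    0.    0.    0.   ] [[0.383, 0.886, 0.261, 0.306], [-0.924, 0.368, 0.108, -0.55], [-0.001, -0.283, 0.959, 0.373], [0.0, 0.0, 0.0, 1.0]]
```

View pics/scene0.png

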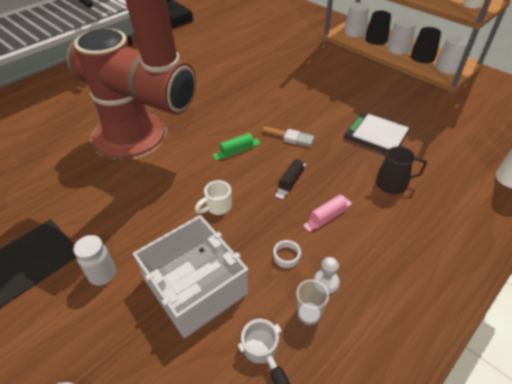

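View pics/side0.png

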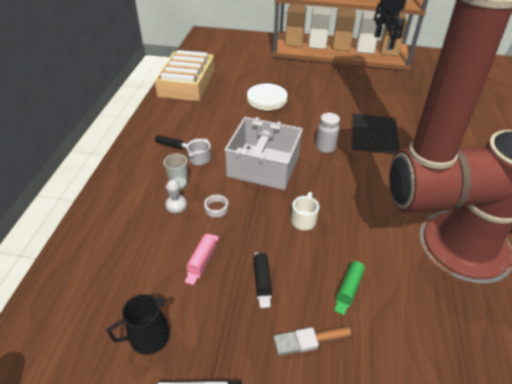

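View pics/wrist0.png

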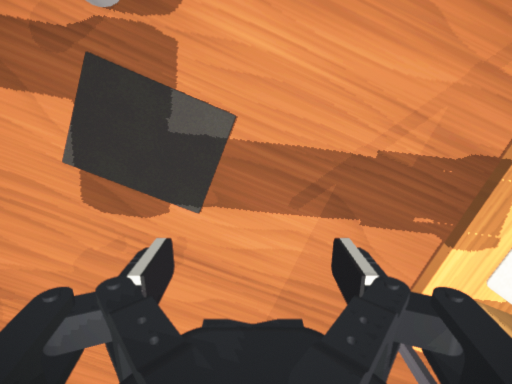

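The scene view shows three bars: black with steel ears at (291,178), green at (237,146) and pink at (328,212). The side view has them at (262,278), (350,287) and (202,258). The black one fits "black rubber, bare steel plate", and the green and pink ones are the look-alikes. The pan is at scene (192,272) and side (264,152). Next I'll enlarge a crop to confirm the bar and measure both.

```bash
cat > h.py <<'E'
import numpy as np, cv2
def load(f):
    z=np.load(f); return z["im"],z["d"],z["K"],z["D"],z["P"]
def rays(uv,K,D,P):
    n=cv2.undistortPoints(np.asarray(uv,float).reshape(-1,1,2),K,D).reshape(-1,2)
    c=np.c_[n[:,0],-n[:,1],-np.ones(len(n))]
    return c@P[:3,:3].T,P[:3,3]
def onplane(uv,z,K,D,P):
    r,o=rays(uv,K,D,P); return o+r*((z-o[2])/r[:,2])[:,None]
def cloud(d,K,D,P):
    h,w=d.shape; u,v=np.meshgrid(np.arange(w),np.arange(h))
    r,o=rays(np.c_[u.ravel(),v.ravel()],K,D,P)
    X=o+r*d.ravel()[:,None]; X[d.ravel()==0]=np.nan
    return X.reshape(h,w,3)
def project(X,K,D,P):
    c=(np.atleast_2d(X)-P[:3,3])@P[:3,:3]; c=c*[1,-1,-1]
    return cv2.projectPoints(c,np.zeros(3),np.zeros(3),K,D)[0].reshape(-1,2)
E
python3 - <<'E'
from h import *
ims=[]
for n,(x,y),(px,py) in [("scene",(291,178),(192,272)),("side",(262,278),(264,152))]:
    im,d,K,D,P=load(f"pics/{n}0.npz"); C=cloud(d,K,D,P)
    ims.append(np.hstack([cv2.resize(im[b-48:b+48,a-64:a+64],(400,300),interpolation=cv2.INTER_CUBIC) for a,b in [(x,y),(px,py)]]))
    # bar
    sub=np.zeros(d.shape,bool); sub[y-35:y+35,x-25:x+25]=1
    Z=C[...,2]
    m=sub&(Z>0.012)&(Z<0.06)&(im.max(2)<70)
    pts=C[m]; r=cv2.minAreaRect((pts[:,:2]*1000).astype(np.float32)); print(n,"rubber",m.sum(),r,np.nanpercentile(pts[:,2],[5,50,95]))
    t=pts[pts[:,2]>0.03]; print(" top mean",t.mean(0),len(t))
    m=sub&(Z<0.012)&(im.min(2)>110); print(" ears",m.sum(),C[m].mean(0))
    # table z
    print(" table", np.nanmedian(Z[y+25:y+35,x-60:x-40]))
    sub=np.zeros(d.shape,bool); sub[py-65:py+65,px-65:px+65]=1
    m=sub&(Z>0.092)&(Z<0.112)
    k,l,st,ce=cv2.connectedComponentsWithStats(m.astype(np.uint8)); i=1+np.argmax(st[1:,4]);m=l==i
    pts=C[m]; r=cv2.minAreaRect((pts[:,:2]*1000).astype(np.float32)); print(n,"rim",m.sum(),r,cv2.boxPoints(r).round(1).tolist(),np.percentile(pts[:,2],[5,50,95]))
cv2.imwrite("pics/crop1.png",cv2.cvtColor(np.vstack(ims),cv2.COLOR_RGB2BGR))
E
```

```text
scene rubber 363 ((499.6658630371094, 191.0020751953125), (30.499849319458008, 93.63919830322266), 12.879888534545898) [0.01520252 0.03593505 0.04225249]
 top mean [0.50192701 0.18828989 0.03789298] 250
 ears 87 [0.50970499 0.1463546  0.00362177]
 table 0.0005410459243119226
scene rim 1514 ((556.0034790039062, -202.61639404296875), (176.50442504882812, 182.47120666503906), 82.1060791015625) [[453.5, -277.5], [634.2999877929688, -302.6000061035156], [658.5, -127.69999694824219], [477.79998779296875, -102.69999694824219]] [0.09361059 0.0999788  0.10358351]
side rubber 564 ((496.5122985839844, 198.68568420410156), (32.400917053222656, 95.04100036621094), 16.21245765686035) [0.01877695 0.03701876 0.04138591]
 top mean [0.49482872 0.20287517 0.03740594] 463
 ears 164 [0.48161613 0.2501234  0.00331004]
 table -0.00013918111605037975
side rim 641 ((556.178955078125, -200.8863525390625), (180.72930908203125, 181.22743225097656), 81.92889404296875) [[453.79998779296875, -277.6000061035156], [633.2000122070312, -303.1000061035156], [658.5999755859375, -124.0999984741211], [479.20001220703125, -98.69999694824219]] [0.09287561 0.09767242 0.10162811]
```

View pics/crop1.png

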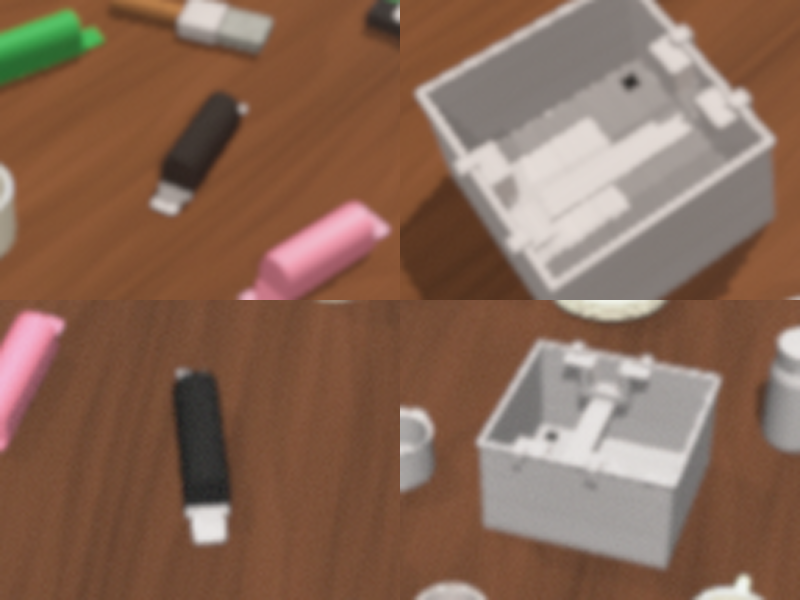

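The crop confirms it: the black bar has bare steel ears. The pan's slots lie on its ±y walls, and its yaw is about -8°. I'll look down on the pan with the wrist camera on the way to the bar.

>>> drive_tool(
  plan=[85, 1, -0.57, -0.3, 0, 0, -0.33, 85, 1, -0.57, -0.3, 0, 0, -0.33, 85, 1, -0.57, -0.3, 0, 0, -0.33, 85, 1, -0.57, -0.3, 0, 0, -0.33, 85, 1, -0.57, -0.3, 0, 0, -0.33, 85, 1, -0.57, -0.3, 0, 0, -0.33, 85, 1, -0.57, -0.3, 0, 0, -0.33, 85, 1, -0.57, -0.3, 0, 0, -0.33],
)

```text
t: 1.15
ee_pos: [0.5228, -0.2113, 0.3521]
tcp_rot: [0.755, 0.656, 0.0, 0.0]
wrist_force: [0.2, -0.4, 0.6]
width: 0.0848
```

```bash
cat > snap.py <<'E'
import sys
from plant import status, viewer
from h import *
def snap(tag,names=("wrist",)):
    for n in names:
        c=viewer.calibration(n); im,d=viewer.get_image(n)
        np.savez(f"pics/{n}{tag}.npz",im=im,d=d,K=c["camera_matrix"],D=c["D"],P=c["pose"])
        cv2.imwrite(f"pics/{n}{tag}.png",im[:,:,::-1])
def st():
    s=status.observe(); print({k:np.round(s[k],4).tolist() for k in ["t","ee_pos","tcp_rot","wrist_force","wrist_torque","width","joint_pos","dq"]}); return s
if __name__=="__main__":
    st(); snap(sys.argv[1],sys.argv[2:] or ("wrist",))
E
python3 snap.py 1
```

```text
{'t': 1.15, 'ee_pos': [0.5228, -0.2113, 0.3521], 'tcp_rot': [0.7545, 0.6563, 0.0002, 0.0003], 'wrist_force': [0.1641, -0.4324, 0.6094], 'wrist_torque': [-0.0392, -0.0534, 0.0181], 'width': 0.0848, 'joint_pos': [-0.5162, -0.1363, 1.5983, 0.0003, 1.6789, -0.3772], 'dq': [0.5103, 0.1662, -0.2601, -0.0116, 0.1065, 0.5169]}
```

View pics/wrist1.png

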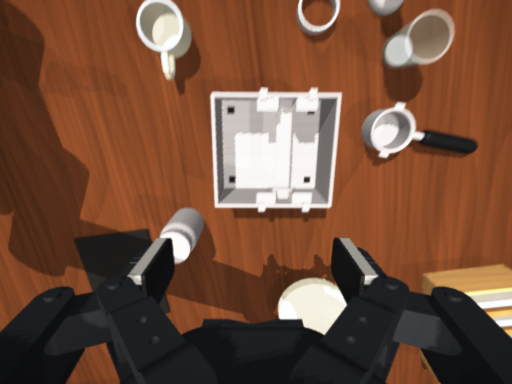

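The wrist view shows the pan's rim from (212,93) to (340,207). The frame lips are at (267,98)/(313,98) and (266,200)/(304,200), so the frame hangs to +x of centre. The arm was still moving in that picture, so I'll snap again and measure.

```bash
python3 snap.py 2; python3 - <<'E'
from h import *
im,d,K,D,P=load("pics/wrist2.npz"); C=cloud(d,K,D,P); Z=C[...,2]
cv2.imwrite("pics/crop2.png",cv2.cvtColor(cv2.resize(im[75:225,190:365],None,fx=4,fy=4,interpolation=cv2.INTER_CUBIC)[:600,:700],cv2.COLOR_RGB2BGR))
m=(Z>0.09)&(Z<0.115); m[:, :205]=0;m[:,350:]=0;m[:80]=0;m[220:]=0
k,l,st,ce=cv2.connectedComponentsWithStats(m.astype(np.uint8)); i=1+np.argmax(st[1:,4]);m=l==i
print(m.sum(), np.percentile(Z[m],[5,50,95]))
pts=C[m][:,:2]
r=cv2.minAreaRect((pts*1000).astype(np.float32)); print(r)
v=np.zeros(d.shape,np.uint8);v[m]=255
hz=np.clip((Z-0.0)/0.115*255,0,255);hz[np.isnan(hz)]=0
cv2.imwrite("pics/h2.png",cv2.resize(cv2.applyColorMap(hz[75:225,190:365].astype(np.uint8),cv2.COLORMAP_JET),None,fx=4,fy=4,interpolation=cv2.INTER_NEAREST))
E
```

```text
{'t': 1.2, 'ee_pos': [0.5248, -0.2088, 0.3532], 'tcp_rot': [0.7535, 0.6574, 0.0021, 0.0007], 'wrist_force': [-0.1918, 2.5801, 0.2455], 'wrist_torque': [0.0651, 0.0013, 0.0074], 'width': 0.0851, 'joint_pos': [-0.5122, -0.1358, 1.5959, 0.0034, 1.6788, -0.3759], 'dq': [-0.0658, -0.015, 0.0217, -0.0397, -0.0128, -0.0989]}
3087 [0.09248302 0.09978896 0.10289802]
((555.6718139648438, -203.22018432617188), (176.5385284423828, 180.81088256835938), 81.7499008178711)
```

View pics/crop2.png

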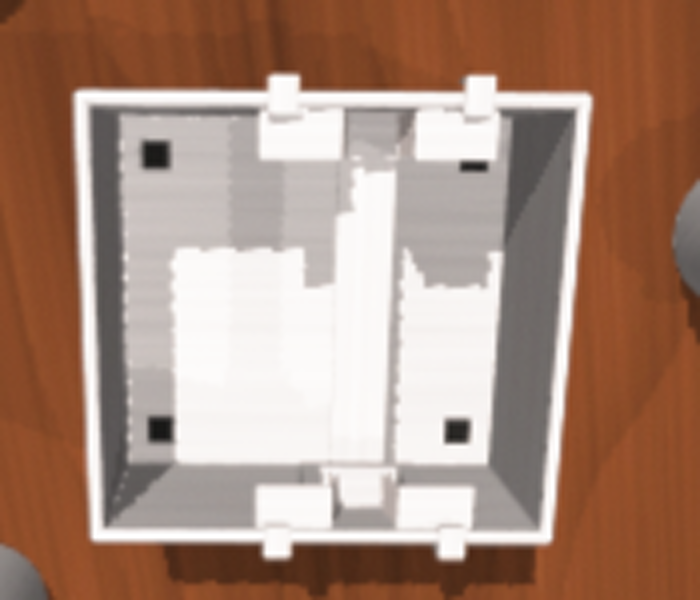

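View pics/h2.png

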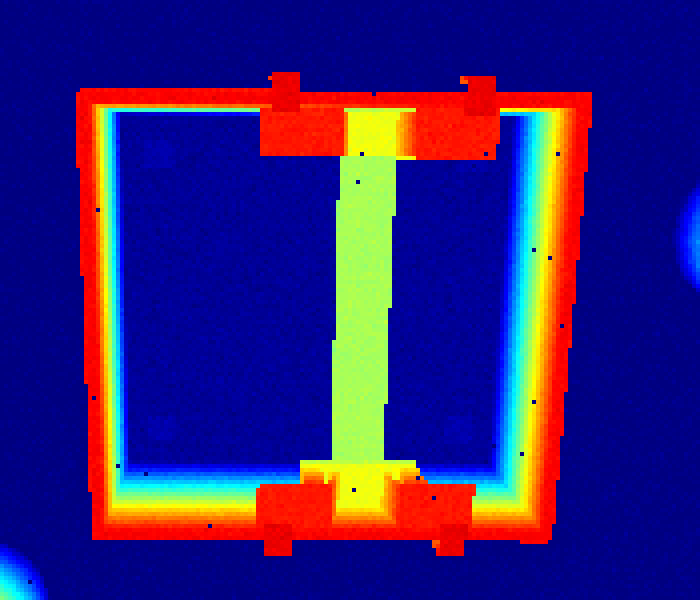

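```bash
python3 - <<'E'
from h import *
im,d,K,D,P=load("pics/wrist2.npz")
f=lambda c:(np.array(c,float)-1.5)/4+[190,75]
cor=onplane(f([(75,90),(592,92),(552,542),(92,542)]),.1,K,D,P)[:,:2]
print("corners",cor.round(4).tolist(), "sides",[round(np.linalg.norm(cor[i]-cor[(i+1)%4]),4) for i in range(4)])
c=cor.mean(0)
yv=(cor[0]+cor[1]-cor[2]-cor[3]); xv=(cor[1]+cor[2]-cor[0]-cor[3])
print("centre",c,"yaw from y",np.degrees(np.arctan2(-yv[0],yv[1])),"x",np.degrees(np.arctan2(xv[1],xv[0])))
a=np.radians((np.degrees(np.arctan2(-yv[0],yv[1]))+np.degrees(np.arctan2(xv[1],xv[0])))/2)
X=np.array([np.cos(a),np.sin(a)]);Y=np.array([-np.sin(a),np.cos(a)])
for nm,p in dict(tLo=(260,135),tL=(344,135),tR=(416,135),tRo=(498,135),bLo=(257,505),bL=(332,505),bR=(397,505),bRo=(473,505),tLy=(300,160),tRy=(450,160),bLy=(290,486),bRy=(440,486)).items():
    q=onplane([f(p)],.098,K,D,P)[0,:2]-c; print(nm,(1000*q@X).round(1),(1000*q@Y).round(1))
E
```

```text
corners [[0.4782, -0.1087], [0.6563, -0.1337], [0.6332, -0.2986], [0.4545, -0.274]] sides [np.float64(0.1799), np.float64(0.1665), np.float64(0.1803), np.float64(0.1669)]
centre [ 0.55557292 -0.20375591] yaw from y -8.06798419149021 x -7.914643615822887
tLo -25.4 68.8
tL 4.3 68.9
tR 29.8 69.0
tRo 58.8 69.1
bLo -25.7 -68.8
bL 3.5 -68.8
bR 28.9 -68.7
bRo 58.6 -68.6
tLy -11.1 60.4
tRy 42.3 60.5
bLy -13.0 -61.1
bRy 45.3 -60.9
```

The pan's centre is (0.5556,-0.2038) at yaw -8.0°, and the slots sit +16.6 mm along its x, putting them at about (0.572,-0.206). Now I'll go above the bar.

>>> drive_tool(
  plan=[85, 0.99, -0.205, 0.175, 0, 0, -0.128, 85, 0.99, -0.205, 0.175, 0, 0, -0.128, 85, 0.99, -0.205, 0.175, 0, 0, -0.128, 85, 0.99, -0.205, 0.175, 0, 0, -0.128, 85, 0.99, -0.205, 0.175, 0, 0, -0.128, 85, 0.99, -0.205, 0.175, 0, 0, -0.128, 85, 0.99, -0.205, 0.175, 0, 0, -0.128, 85, 0.99, -0.205, 0.175, 0, 0, -0.128],
)

```text
t: 2.25
ee_pos: [0.4951, 0.191, 0.2797]
tcp_rot: [0.608, 0.794, -0.001, -0.001]
wrist_force: [0.6, 0.3, 0.3]
width: 0.0851
```

```bash
python3 snap.py 3; python3 snap.py 4; python3 - <<'E'
from h import *
im,d,K,D,P=load("pics/wrist4.npz"); C=cloud(d,K,D,P); Z=C[...,2]
R=(abs(C[...,0]-.4975)<.08)&(abs(C[...,1]-.197)<.1)
m=R&(Z>0.015)&(Z<0.06)&(im.max(2)<90)
k,l,st,ce=cv2.connectedComponentsWithStats(m.astype(np.uint8)); i=1+np.argmax(st[1:,4]);m=l==i
p=C[m]; print("rubber",m.sum(),cv2.minAreaRect((p[:,:2]*1000).astype(np.float32)),np.percentile(p[:,2],[5,50,95]))
m2=R&(Z<0.012)&(Z>0.0)&(im.min(2)>110)
k,l,st,ce=cv2.connectedComponentsWithStats(m2.astype(np.uint8))
for i in range(1,k):
    if st[i,4]>15: print("ear",st[i],C[l==i].mean(0).round(4), cv2.minAreaRect((onplane(np.argwhere(l==i)[:,::-1],.004,K,D,P)[:,:2]*1000).astype(np.float32)))
u,v=ce[0],0
q=project([[.4975,.197,.03]],K,D,P)[0].astype(int); print(q)
x0=max(0,q[0]-75);y0=max(0,q[1]-75)
print(x0,y0)
cv2.imwrite("pics/crop4.png",cv2.cvtColor(cv2.resize(im[y0:y0+150,x0:x0+150],None,fx=4,fy=4,interpolation=cv2.INTER_CUBIC),cv2.COLOR_RGB2BGR))
E
```

```text
{'t': 2.25, 'ee_pos': [0.4951, 0.191, 0.2797], 'tcp_rot': [0.608, 0.794, -0.0011, -0.0008], 'wrist_force': [0.5783, 0.2731, 0.2729], 'wrist_torque': [-0.0398, -0.0178, -0.0074], 'width': 0.0851, 'joint_pos': [0.228, -0.197, 1.7698, -0.0003, 1.5715, -0.0359], 'dq': [-0.0499, -0.0148, -0.0078, -0.0187, 0.0075, -0.0145]}
{'t': 2.3, 'ee_pos': [0.4956, 0.1898, 0.2803], 'tcp_rot': [0.6086, 0.7934, -0.0009, -0.0003], 'wrist_force': [-0.5993, -0.7371, -0.3081], 'wrist_torque': [0.029, 0.0222, -0.0378], 'width': 0.0848, 'joint_pos': [0.2259, -0.1977, 1.7694, -0.0008, 1.5717, -0.0362], 'dq': [-0.0372, -0.0114, -0.0063, -0.0048, 0.0025, 0.002]}
rubber 1443 ((494.5474548339844, 195.56455993652344), (32.737831115722656, 94.83493041992188), 15.899415969848633) [0.03092371 0.03888701 0.04160284]
ear [243 107  22  19 312] [0.4799 0.2536 0.004 ] ((479.59173583984375, 254.40103149414062), (31.78607940673828, 25.939674377441406), 15.046451568603516)
ear [246 192  15  12 158] [0.5124 0.1302 0.0035] ((512.1926879882812, 130.43202209472656), (23.023405075073242, 18.890296936035156), 15.07551097869873)
[255 158]
180 83
```

View pics/crop4.png

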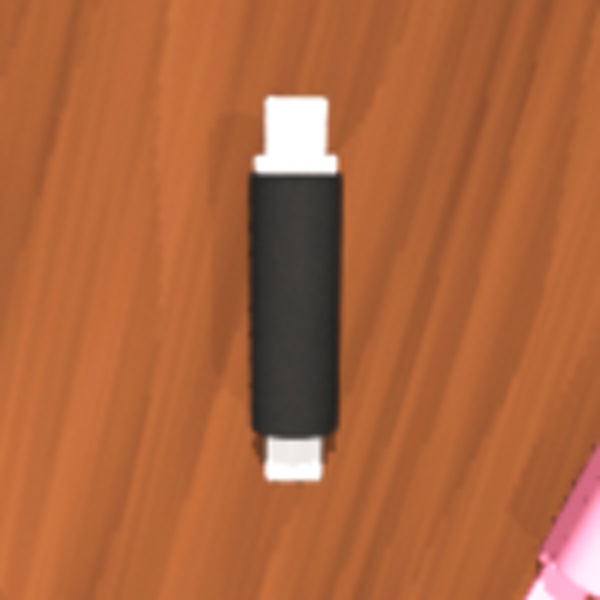

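The wrist crop shows the black bar upright in the image, with its ear tips at crop (296,96) and (294,480).

```bash
python3 - <<'E'
from h import *
im,d,K,D,P=load("pics/wrist4.npz")
f=lambda c:(np.array(c,float)-1.5)/4+[180,83]
q=onplane(f([(296.5,96),(293.5,481)]),.004,K,D,P)[:,:2]
e=q[0]-q[1]; yaw=np.degrees(np.arctan2(-e[0],e[1])); c=q.mean(0)
print(q,np.linalg.norm(e),"yaw",yaw,"c",c)
from plant import status
s=status.observe(); r=s["tcp_rot"]; ty=2*np.arctan2(r[1],r[0]); print("toolx yaw",np.degrees(ty),s["ee_pos"])
t=np.array([np.cos(ty),np.sin(ty)]);n=np.array([np.sin(ty),-np.cos(ty)])
dd=c-s["ee_pos"][:2]; print("tool shift",dd@t,dd@n)
E
```

```text
[[0.4764104  0.26752444]
 [0.51459957 0.12152433]] 0.15091204491396845 yaw 14.658413606390466 c [0.49550498 0.19452438]
toolx yaw 104.93089753688714 [0.49600756 0.18914058 0.28084612]
tool shift 0.005331525087062271 0.0009015536725128733
```

>>> drive_tool(
  plan=[85, 0.013, 0.002, 0.15, 0, 0, 0, 85, 0.013, 0.002, 0.3, 0, 0, 0, 85, 0.013, 0.002, 0.45, 0, 0, 0, 85, 0.013, 0.002, 0.58, 0, 0, 0, 85, 0.013, 0.002, 0.65, 0, 0, 0, 85, 0.013, 0.002, 0.685, 0, 0, 0, 85, 0.013, 0.002, 0.695, 0, 0, 0, 85, 0.013, 0.002, 0.695, 0, 0, 0],
  force=70,
)

```text
t: 3.35
ee_pos: [0.4967, 0.195, 0.0046]
tcp_rot: [0.609, 0.793, 0.001, 0.001]
wrist_force: [0.8, 0.1, -0.6]
width: 0.0852
```

>>> drive_tool(
  plan=[30, 0, 0, 0, 0, 0, 0, 30, 0, 0, 0, 0, 0, 0, 30, 0, 0, 0, 0, 0, 0, 30, 0, 0, 0, 0, 0, 0, 30, 0, 0, 0, 0, 0, 0, 30, 0, 0, 0, 0, 0, 0, 30, 0, 0, 0, 0, 0, 0, 30, 0, 0, 0, 0, 0, 0],
  force=70,
)

```text
t: 4.35
ee_pos: [0.4962, 0.1955, 0.0041]
tcp_rot: [0.609, 0.793, 0.001, 0.0]
wrist_force: [-0.8, 0.6, 6.1]
width: 0.0329
```

>>> drive_tool(
  plan=[20, 0, 0, -0.05, 0, 0, 0, 20, 0, 0, -0.15, 0, 0, 0, 20, 0, 0, -0.27, 0, 0, 0, 20, 0, 0, -0.4, 0, 0, 0, 20, 0, 0, -0.5, 0, 0, 0, 20, 0, 0, -0.5, 0, 0, 0, 20, 0, 0, -0.5, 0, 0, 0, 20, 0, 0, -0.5, 0, 0, 0],
  force=70,
)

```text
t: 5.35
ee_pos: [0.4938, 0.1948, 0.2]
tcp_rot: [0.609, 0.793, -0.002, -0.002]
wrist_force: [-0.2, -0.4, -3.2]
width: 0.0324
```

```bash
python3 snap.py 5 wrist side; python3 - <<'E'
from h import *
a=cv2.imread("pics/wrist5.png");b=cv2.imread("pics/side5.png")
im,d,K,D,P=load("pics/side5.npz"); q=project([[.496,.1955,.22]],K,D,P)[0].astype(int);print(q)
cr=b[max(0,q[1]-75):q[1]+75,q[0]-100:q[0]+100]
cv2.imwrite("pics/c5.png",np.vstack([cv2.resize(a[60:384],(400,253)),cv2.resize(cr,(400,300))]))
E
```

```text
{'t': 5.35, 'ee_pos': [0.4938, 0.1948, 0.2], 'tcp_rot': [0.6091, 0.7931, -0.0022, -0.0017], 'wrist_force': [-0.2102, -0.4148, -3.2423], 'wrist_torque': [-0.0346, -0.0021, 0.0837], 'width': 0.0324, 'joint_pos': [0.2355, -0.1489, 1.8603, -0.0, 1.4358, -0.0254], 'dq': [0.0001, -0.0022, -0.0101, 0.0003, 0.0038, -0.0003]}
[264 214]
```

View pics/c5.png

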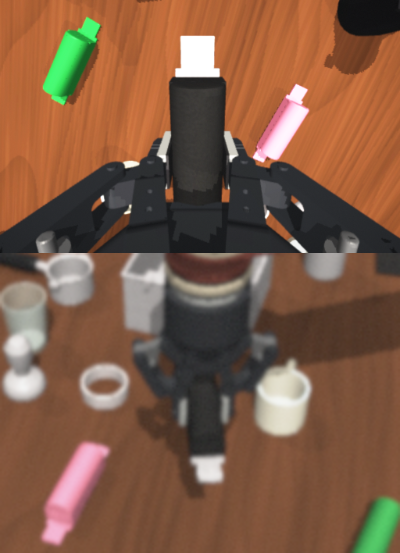

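The bar is held level between the jaws: the far ear is visible in the wrist view and nothing else has moved. Now I'll measure how it sits in the tool frame.

```bash
cat > barpose.py <<'E'
import sys
from h import *
from scipy.spatial.transform import Rotation as Ro
def bar(tag,pos,rot):
    im,d,K,D,P=load(f"pics/wrist{tag}.npz"); C=cloud(d,K,D,P)
    T=(C-pos)@Ro.from_quat(rot).as_matrix()   # tool frame
    m=(T[...,0]>.045)&(T[...,0]<.1)&(abs(T[...,1])<.03)&(abs(T[...,2])<.02)
    m1=m&(im.min(2)>120)
    p=T[m1]; print("ear n",len(p)); e=p[p[:,0]>.056]
    print("tip x",np.percentile(p[:,0],98).round(4),"y",np.percentile(e[:,1],[1,50,99]).round(4),"mid",((e[:,1].min()+e[:,1].max())/2).round(4))
    A=np.c_[e[:,:2],np.ones(len(e))]; k=np.linalg.lstsq(A,e[:,2],rcond=None)[0]
    print("plate top z at x=0:",k[2].round(4),"slope dz/dx",k[0].round(3),"dz/dy",k[1].round(3),"z at 65mm",np.median(e[:,2]).round(4))
    vv,uu=np.where(m1); 
    for r in range(vv.min(),vv.max()+1,3):
        x=np.where(m1[r])[0]
        if len(x)>5: print(r,"row mid y",(T[r,x.min(),1]+T[r,x.max(),1])/2*1000//.1/10,"x",(np.median(T[r,x,0])*1000).round(1))
if __name__=="__main__":
    bar(5,[0.4938,0.1948,0.2],[0.6091,0.7931,-0.0022,-0.0017])
E
python3 barpose.py
```

```text
ear n 2399
tip x 0.074 y [-0.0105 -0.0001  0.0109] mid 0.0002
plate top z at x=0: -0.0004 slope dz/dx 0.004 dz/dy 0.003 z at 65mm -0.0001
106 row mid y 0.4 x 74.5
109 row mid y 0.1 x 73.1
112 row mid y 0.2 x 71.6
115 row mid y 0.1 x 70.1
118 row mid y 0.2 x 68.7
121 row mid y 0.2 x 67.2
124 row mid y 0.2 x 65.7
127 row mid y 0.2 x 64.2
130 row mid y 0.1 x 62.7
133 row mid y 0.1 x 61.1
136 row mid y 0.1 x 59.6
139 row mid y 0.1 x 58.1
142 row mid y 0.1 x 56.5
145 row mid y 0.2 x 55.0
148 row mid y 0.1 x 53.4
151 row mid y 0.1 x 51.8
154 row mid y 0.0 x 50.2
157 row mid y 0.1 x 48.6
```

The bar sits centred and square in the tool, with the plate's underside 4 mm below the TCP. Next I'll carry it over to the pan.

>>> drive_tool(
  plan=[20, -1, -0.075, -0.05, 0, 0, 0.127, 20, -1, -0.075, -0.05, 0, 0, 0.127, 20, -1, -0.075, -0.05, 0, 0, 0.127, 20, -1, -0.075, -0.05, 0, 0, 0.127, 20, -1, -0.075, -0.05, 0, 0, 0.127, 20, -1, -0.075, -0.05, 0, 0, 0.127, 20, -1, -0.075, -0.05, 0, 0, 0.127, 20, -1, -0.075, -0.05, 0, 0, 0.127],
)

```text
t: 6.45
ee_pos: [0.5694, -0.2004, 0.2222]
tcp_rot: [0.755, 0.656, -0.0, -0.001]
wrist_force: [-0.6, 1.1, -3.0]
width: 0.0327
```

```bash
python3 -c "
from snap import *
snap('x');st();snap('6',('wrist','scene'))"
```

```text
{'t': 6.5, 'ee_pos': [0.5693, -0.1989, 0.2222], 'tcp_rot': [0.7545, 0.6563, -0.0001, -0.0012], 'wrist_force': [0.6503, 0.4425, -3.1984], 'wrist_torque': [0.0259, -0.0078, 0.0423], 'width': 0.033, 'joint_pos': [-0.4598, 0.0084, 1.6734, 0.0007, 1.462, -0.3208], 'dq': [0.0321, -0.0186, 0.0186, 0.003, 0.0036, 0.0019]}
```

View pics/wrist6.png

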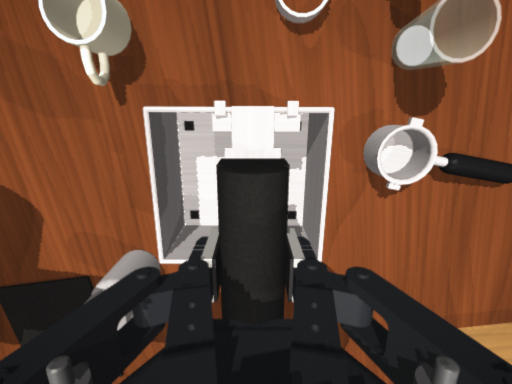

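The ear is at (253,120-155), over the +y slot. The lips show either side, with hooks at (220,108) and (292,108). I'll measure them relative to the tool.

```bash
python3 - <<'E'
from h import *
from plant import status
from scipy.spatial.transform import Rotation as Ro
s=status.observe(); print(s["ee_pos"])
im,d,K,D,P=load("pics/wrist6.npz"); C=cloud(d,K,D,P)
T=(C-s["ee_pos"])@Ro.from_quat(s["tcp_rot"]).as_matrix(); Z=C[...,2]
cv2.imwrite("pics/c6.png",cv2.cvtColor(cv2.resize(im[95:170,135:345],None,fx=3.8,fy=3.8,interpolation=cv2.INTER_CUBIC),cv2.COLOR_RGB2BGR))
m=(Z>.088)&(Z<.107); m[:95]=0;m[170:]=0;m[:,:140]=0;m[:,340:]=0
p=T[m]; 
for r in range(102,136,2):
    x=np.where(m[r])[0]
    if len(x)<2: continue
    g=np.split(x,np.where(np.diff(x)>1)[0]+1)
    print(r,"tx",(np.median(T[r,x,0])*1000).round(1),[(a[0],a[-1],(T[r,a[0],1]*1000).round(1),(T[r,a[-1],1]*1000).round(1)) for a in g])
E
```

```text
[ 0.56940115 -0.19766004  0.2225433 ]
102 tx 79.8 [(np.int64(215), np.int64(226), np.float64(-34.0), np.float64(-24.8)), (np.int64(286), np.int64(298), np.float64(33.4), np.float64(42.8))]
104 tx 78.0 [(np.int64(215), np.int64(225), np.float64(-34.0), np.float64(-24.6)), (np.int64(288), np.int64(298), np.float64(33.8), np.float64(42.7))]
106 tx 76.2 [(np.int64(215), np.int64(225), np.float64(-33.8), np.float64(-24.7)), (np.int64(288), np.int64(298), np.float64(33.7), np.float64(43.0))]
108 tx 74.5 [(np.int64(144), np.int64(230), np.float64(-100.7), np.float64(-20.2)), (np.int64(275), np.int64(333), np.float64(21.9), np.float64(75.8))]
110 tx 72.8 [(np.int64(144), np.int64(214), np.float64(-101.3), np.float64(-35.5)), (np.int64(216), np.int64(230), np.float64(-33.3), np.float64(-20.3)), (np.int64(275), np.int64(334), np.float64(21.9), np.float64(77.4))]
112 tx 70.8 [(np.int64(144), np.int64(153), np.float64(-101.5), np.float64(-97.4)), (np.int64(215), np.int64(225), np.float64(-34.2), np.float64(-24.9)), (np.int64(229), np.int64(231), np.float64(-22.3), np.float64(-20.3)), (np.int64(2
[... 2340 characters left out ...]
, np.float64(21.6), np.float64(45.6)), (np.int64(325), np.int64(332), np.float64(72.7), np.float64(77.1))]
130 tx 54.2 [(np.int64(146), np.int64(154), np.float64(-101.2), np.float64(-98.0)), (np.int64(213), np.int64(231), np.float64(-37.6), np.float64(-20.0)), (np.int64(274), np.int64(299), np.float64(21.6), np.float64(45.8)), (np.int64(325), np.int64(332), np.float64(73.1), np.float64(77.0))]
132 tx 52.4 [(np.int64(146), np.int64(154), np.float64(-101.9), np.float64(-97.9)), (np.int64(325), np.int64(332), np.float64(73.1), np.float64(77.4))]
134 tx 50.5 [(np.int64(146), np.int64(155), np.float64(-101.9), np.float64(-97.2)), (np.int64(325), np.int64(332), np.float64(73.1), np.float64(77.4))]
```

View pics/c6.png

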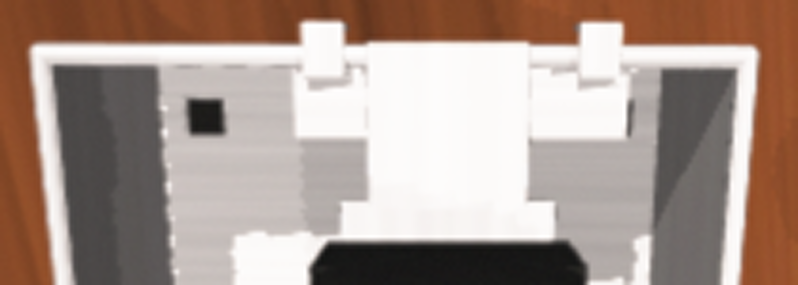

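>>> drive_tool(
  plan=[20, -0.019, 0.01, 0.05, 0, 0, 0, 20, -0.019, 0.01, 0.1, 0, 0, 0, 20, -0.019, 0.01, 0.16, 0, 0, 0, 20, -0.019, 0.01, 0.21, 0, 0, 0, 20, -0.019, 0.01, 0.24, 0, 0, 0, 20, -0.019, 0.01, 0.26, 0, 0, 0, 20, -0.019, 0.01, 0.265, 0, 0, 0, 20, -0.019, 0.01, 0.265, 0, 0, 0],
)

```text
t: 7.6
ee_pos: [0.573, -0.2073, 0.118]
tcp_rot: [0.754, 0.657, 0.0, 0.001]
wrist_force: [-0.3, 0.9, -2.4]
width: 0.0329
```

```bash
cat > look.py <<'E'
import sys
from snap import *
from scipy.spatial.transform import Rotation as Ro
t=sys.argv[1]
snap('x'); s=st(); snap(t); s2=status.observe()
im,d,K,D,P=load(f"pics/wrist{t}.npz"); C=cloud(d,K,D,P)
T=(C-(s["ee_pos"]))@Ro.from_quat(s["tcp_rot"]).as_matrix(); Z=C[...,2]
m=(T[...,0]>.04)&(T[...,0]<.095)&(abs(T[...,1])<.06)
for lo in (.0525,.0575,.0625,.0675,.0725,.0775,.0825):
    k=m&(abs(T[...,0]-lo)<.0012)
    y=T[k][:,1]*1000;z=Z[k]*1000
    o=np.argsort(y);y=y[o];z=z[o]
    segs=[];a=0
    for i in range(1,len(y)+1):
        pass
    b=np.round(z/3)*3
    # height profile: median z in 3 mm bins
    print(lo,[int(np.median(z[abs(y-c)<1])) if (abs(y-c)<1).any() else None for c in range(-48,50,4)])
cv2.imwrite(f"pics/c{t}.png",cv2.cvtColor(cv2.resize(im[60:210,150:350],None,fx=4,fy=4,interpolation=cv2.INTER_CUBIC),cv2.COLOR_RGB2BGR))
E
python3 look.py 7
```

```text
{'t': 7.65, 'ee_pos': [0.5731, -0.2074, 0.1182], 'tcp_rot': [0.7542, 0.6566, 0.0003, 0.0007], 'wrist_force': [-1.0468, 0.3381, -1.9251], 'wrist_torque': [-0.031, 0.006, 0.0894], 'width': 0.0324, 'joint_pos': [-0.4692, 0.1093, 1.748, -0.0, 1.2828, -0.3311], 'dq': [-0.0007, -0.0021, -0.0006, 0.0004, 0.0014, 0.0006]}
0.0525 [2, 3, 2, 3, 2, 3, 2, 3, None, 118, 118, 118, 118, 118, 118, 118, 117, 2, 3, 3, 3, 3, 2, 2, 2]
0.0575 [2, 2, 2, 2, 2, 2, 2, 2, None, None, 118, 118, 118, 118, 118, 118, None, 2, 1, 3, 2, 2, 2, 2, 2]
0.0625 [None, None, 97, 98, 97, 98, 98, 98, 98, None, 118, 118, 118, 118, 118, 118, 98, 98, 98, 98, 98, 98, 97, None, None]
0.0675 [None, 98, 98, 98, 98, 98, 98, 98, 98, 89, 118, 118, 118, 117, 118, 118, 98, 98, 98, 98, 98, 98, 98, None, None]
0.0725 [None, 98, 98, 98, 98, 98, 98, 98, 98, None, 118, 118, 118, 118, 118, 118, 98, 98, 98, 98, 98, 98, 98, None, None]
0.0775 [None, 96, 99, 100, 101, 98, 98, 98, 98, 86, 70, 70, 70, 70, 78, 97, 97, 98, 98, 99, 103, 100, 98, None, None]
0.0825 [101, 101, 102, 102, 102, 100, 101, 101, 101, 101, 100, 101, 100, 101, 101, 100, 101, 100, 101, 102, 103, 102, 101, 101, 101]
```

View pics/c7.png

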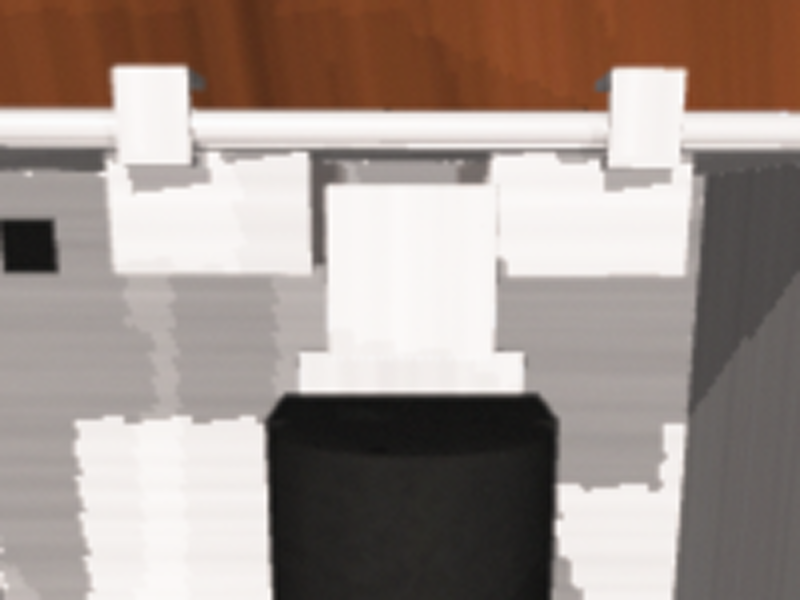

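```bash
python3 - <<'E'
from h import *
from plant import status
from scipy.spatial.transform import Rotation as Ro
s=status.observe(); R=Ro.from_quat([.7542,.6566,.0003,.0007]).as_matrix()
im,d,K,D,P=load("pics/wrist7.npz")
f=lambda c:(np.array(c,float)-1.5)/4+[150,60]
def t(c,z): return ((onplane([f(c)],z,K,D,P)[0]-[.5731,-.2074,.1182])@R*1000).round(1)[:2]
for n,c,z in [("earL",(326,260),.118),("earR",(497,260),.118),("tip",(410,185),.118),("slotL",(312,220),.098),("slotR",(494,220),.098),("lipLo",(111,240),.098),("lipRo",(688,240),.098),("lipLin",(220,273),.098),("lipRin",(600,275),.098),("rimIn",(400,147),.1),("rimOut",(400,109),.1),("hookLo",(113,100),.1025),("hookRo",(686,100),.1025)]: print(n,t(c,z))
E
```

```text
earL [ 65.5 -10.5]
earR [65.5 11.6]
tip [74.7  0.3]
slotL [ 70.4 -14. ]
slotR [70.4 12.6]
lipLo [ 67.5 -43.4]
lipRo [67.5 41. ]
lipLin [ 62.8 -27.7]
lipRin [62.6 28.4]
rimIn [80.3 -1.1]
rimOut [85.3 -1.1]
hookLo [ 86.1 -40.5]
hookRo [86.2 38.3]
```

>>> drive_tool(
  plan=[20, 0.003, -0.004, 0, 0, 0, 0, 20, 0.003, -0.004, 0, 0, 0, 0, 20, 0.003, -0.004, 0.01, 0, 0, 0, 20, 0.003, -0.004, 0.02, 0, 0, 0, 20, 0.003, -0.004, 0.03, 0, 0, 0, 20, 0.003, -0.004, 0.038, 0, 0, 0, 20, 0.003, -0.004, 0.041, 0, 0, 0, 20, 0.003, -0.004, 0.041, 0, 0, 0],
)

```text
t: 8.7
ee_pos: [0.5711, -0.2057, 0.1008]
tcp_rot: [0.754, 0.657, -0.0, -0.0]
wrist_force: [-0.6, 0.7, -2.6]
width: 0.0327
```

```bash
python3 look.py 8
```

```text
{'t': 8.75, 'ee_pos': [0.5712, -0.2057, 0.101], 'tcp_rot': [0.7542, 0.6566, 0.0, 0.0001], 'wrist_force': [0.3469, 0.3225, -3.7701], 'wrist_torque': [0.0051, 0.0553, 0.0297], 'width': 0.0326, 'joint_pos': [-0.4682, 0.1239, 1.7632, -0.0, 1.2544, -0.33], 'dq': [-0.0006, -0.0022, -0.0013, -0.0012, -0.0008, -0.001]}
0.0525 [2, 2, 2, 2, 2, 2, 2, 2, None, 101, 100, 101, 101, 101, 101, 101, 100, 2, 2, 2, 2, 3, 2, 2, 2]
0.0575 [None, None, None, None, None, None, None, 3, None, None, 101, 101, 101, 100, 100, 100, None, 3, None, None, None, None, None, None, None]
0.0625 [None, None, 98, 97, 98, 98, 98, 98, 98, 96, 101, 100, 101, 101, 101, 95, 98, 98, 98, 98, 98, 98, 98, None, None]
0.0675 [None, None, 98, 98, 98, 97, 98, 98, 98, 95, 101, 101, 101, 101, 101, 90, 98, 98, 98, 98, 98, 98, 98, 96, None]
0.0725 [None, None, 98, 98, 98, 98, 98, 98, 98, 96, 101, 101, 100, 101, 101, 99, 98, 98, 97, 98, 98, 98, 98, None, None]
0.0775 [None, None, 97, 103, 102, 101, 98, 98, 98, 94, 70, 70, 70, 70, 70, 84, 98, 98, 98, 98, 103, 103, 103, 96, 92]
0.0825 [100, 100, 100, 103, 103, 101, 101, 100, 100, 100, 100, 101, 100, 100, 100, 101, 101, 101, 100, 100, 102, 102, 102, 100, 100]
```

View pics/c8.png

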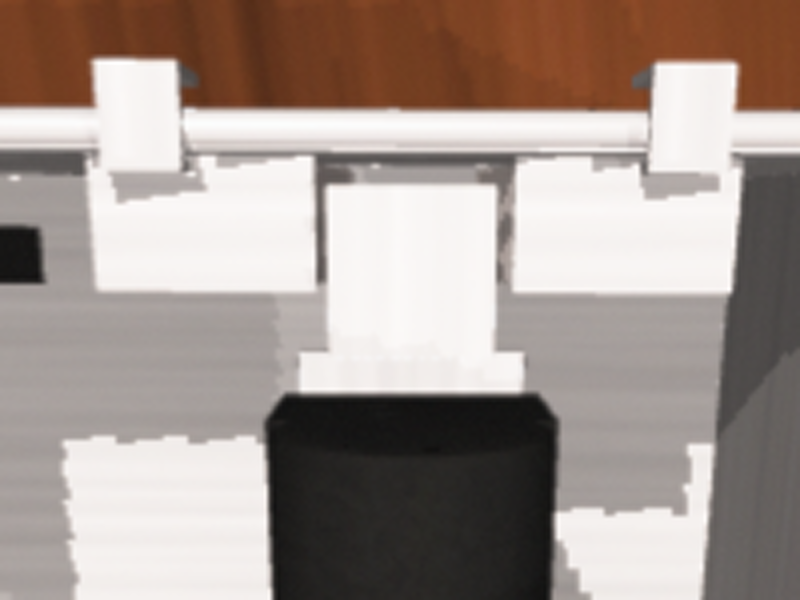

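The ear (crop 326–497) is centred in the mouth (315–514), with about 4 mm to the wall and no contact force. I'll ease down.

>>> drive_tool(
  plan=[20, 0, 0.001, 0.003, 0, 0, 0, 20, 0, 0.001, 0.006, 0, 0, 0, 20, 0, 0.001, 0.009, 0, 0, 0, 20, 0, 0.001, 0.012, 0, 0, 0, 20, 0, 0.001, 0.015, 0, 0, 0, 20, 0, 0.001, 0.018, 0, 0, 0, 20, 0, 0.001, 0.02, 0, 0, 0, 20, 0, 0.001, 0.02, 0, 0, 0],
)

```text
t: 9.8
ee_pos: [0.5715, -0.2057, 0.0928]
tcp_rot: [0.754, 0.657, -0.0, -0.0]
wrist_force: [0.2, 0.2, -1.9]
width: 0.0327
```

```bash
python3 -c "
from snap import *
st()"
```

```text
{'t': 9.8, 'ee_pos': [0.5715, -0.2057, 0.0928], 'tcp_rot': [0.7542, 0.6566, -0.0, -0.0001], 'wrist_force': [0.2364, 0.2292, -1.922], 'wrist_torque': [0.0145, 0.0163, 0.0474], 'width': 0.0327, 'joint_pos': [-0.468, 0.1341, 1.767, 0.0, 1.2408, -0.3298], 'dq': [-0.0011, -0.001, -0.0017, 0.0006, 0.0011, -0.0024]}
```

The force reads -1.9 N, still about the bar's own weight, so both ears have entered. Continuing.

>>> drive_tool(
  plan=[20, 0, 0, 0.002, 0, 0, 0, 20, 0, 0, 0.004, 0, 0, 0, 20, 0, 0, 0.006, 0, 0, 0, 20, 0, 0, 0.008, 0, 0, 0, 20, 0, 0, 0.01, 0, 0, 0, 20, 0, 0, 0.012, 0, 0, 0, 20, 0, 0, 0.014, 0, 0, 0, 20, 0, 0, 0.015, 0, 0, 0],
)

```text
t: 10.8
ee_pos: [0.5716, -0.2059, 0.0881]
tcp_rot: [0.754, 0.657, -0.0, -0.0]
wrist_force: [-6.4, 1.6, 7.6]
width: 0.0328
```

```bash
python3 -c "
from snap import *
st()"
```

```text
{'t': 10.8, 'ee_pos': [0.5716, -0.2059, 0.0881], 'tcp_rot': [0.7543, 0.6566, -0.0001, -0.0], 'wrist_force': [-6.3918, 1.5746, 7.6495], 'wrist_torque': [0.2781, 1.0618, -0.2985], 'width': 0.0328, 'joint_pos': [-0.4682, 0.1399, 1.7691, -0.0002, 1.2328, -0.3298], 'dq': [0.0006, 0.0023, 0.0023, -0.001, -0.0032, 0.0011]}
```

A leaf is pushing the bar toward -x, so I'll yield 0.8 mm that way and keep pressing gently.

>>> drive_tool(
  plan=[20, 0, -0.002, 0, 0, 0, 0, 20, 0, -0.002, 0, 0, 0, 0, 20, 0, -0.002, 0.002, 0, 0, 0, 20, 0, -0.002, 0.004, 0, 0, 0, 20, 0, -0.002, 0.006, 0, 0, 0, 20, 0, -0.002, 0.007, 0, 0, 0, 20, 0, -0.002, 0.007, 0, 0, 0, 20, 0, -0.002, 0.007, 0, 0, 0],
)

```text
t: 11.8
ee_pos: [0.5717, -0.206, 0.086]
tcp_rot: [0.754, 0.657, 0.0, 0.001]
wrist_force: [-4.8, 0.5, 9.0]
width: 0.0324
```

```bash
python3 -c "
from snap import *
st()"
```

```text
{'t': 11.8, 'ee_pos': [0.5717, -0.206, 0.086], 'tcp_rot': [0.7541, 0.6567, 0.0004, 0.001], 'wrist_force': [-4.814, 0.5148, 8.9986], 'wrist_torque': [0.27, 0.7781, -0.1707], 'width': 0.0324, 'joint_pos': [-0.4683, 0.1412, 1.7714, -0.0, 1.2268, -0.3305], 'dq': [0.0006, 0.0011, 0.0004, 0.0001, -0.0003, -0.001]}
```

>>> drive_tool(
  plan=[20, 0, -0.003, 0, 0, 0, 0, 20, 0, -0.003, 0, 0, 0, 0, 20, 0, -0.003, 0.002, 0, 0, 0, 20, 0, -0.003, 0.004, 0, 0, 0, 20, 0, -0.003, 0.006, 0, 0, 0, 20, 0, -0.003, 0.008, 0, 0, 0, 20, 0, -0.003, 0.009, 0, 0, 0, 20, 0, -0.003, 0.009, 0, 0, 0],
)

```text
t: 12.8
ee_pos: [0.5716, -0.2063, 0.0832]
tcp_rot: [0.754, 0.657, 0.001, 0.002]
wrist_force: [-3.2, 1.0, 9.8]
width: 0.0329
```

```bash
python3 look.py 9
```

```text
{'t': 12.85, 'ee_pos': [0.5716, -0.2063, 0.0833], 'tcp_rot': [0.7541, 0.6568, 0.0011, 0.0024], 'wrist_force': [-1.9866, 0.4759, 10.4239], 'wrist_torque': [0.1209, 0.413, -0.1014], 'width': 0.0326, 'joint_pos': [-0.4689, 0.1427, 1.7749, 0.0003, 1.2188, -0.3312], 'dq': [-0.0016, 0.0016, -0.0013, -0.0007, 0.0019, -0.0001]}
0.0525 [2, 2, 3, 2, 3, 2, 2, 3, 3, 83, 83, 83, 83, 83, 83, 83, 83, 2, 2, 2, 2, 2, 2, 3, 2]
0.0575 [None, None, None, None, None, None, None, 2, 2, None, 83, 83, 83, 83, 83, 83, None, 2, None, None, None, None, None, None, None]
0.0625 [None, None, 98, 98, 98, 98, 98, 97, 98, 95, 83, 83, 83, 83, 83, 85, 98, 98, 98, 97, 98, 98, 98, None, None]
0.0675 [None, None, 98, 98, 98, 98, 98, 98, 98, 93, 83, 83, 83, 83, 83, 85, 97, 98, 98, 98, 98, 98, 98, None, None]
0.0725 [None, None, 98, 98, 98, 98, 97, 97, 98, 93, 82, 83, 83, 83, 83, 85, 98, 98, 98, 98, 98, 98, 98, None, None]
0.0775 [None, None, 98, 102, 102, 98, 98, 98, 97, 95, 70, 70, 70, 70, 70, 83, 98, 98, 98, 98, 103, 102, 99, None, None]
0.0825 [101, 100, 101, 102, 102, 101, 101, 100, 101, 100, 101, 101, 100, 101, 101, 101, 100, 101, 101, 101, 102, 103, 101, 101, 101]
```

View pics/c9.png

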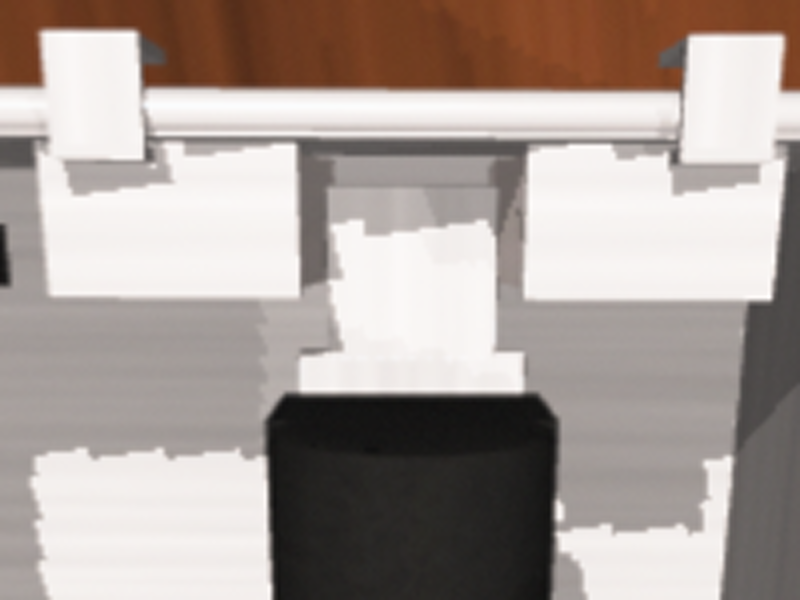

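The ear is well below the lips, centred and level, and pushing with about 13 N. I'll press on through the clips.

>>> drive_tool(
  plan=[20, 0, -0.001, 0.002, 0, 0, 0, 20, 0, -0.001, 0.004, 0, 0, 0, 20, 0, -0.001, 0.006, 0, 0, 0, 20, 0, -0.001, 0.008, 0, 0, 0, 20, 0, -0.001, 0.01, 0, 0, 0, 20, 0, -0.001, 0.012, 0, 0, 0, 20, 0, -0.001, 0.013, 0, 0, 0, 20, 0, -0.001, 0.013, 0, 0, 0],
)

```text
t: 13.9
ee_pos: [0.5714, -0.2064, 0.0775]
tcp_rot: [0.754, 0.657, 0.001, 0.003]
wrist_force: [-0.9, -0.0, 5.7]
width: 0.0329
```

```bash
python3 -c "
from snap import *
st()"
```

```text
{'t': 13.9, 'ee_pos': [0.5714, -0.2064, 0.0775], 'tcp_rot': [0.7541, 0.6568, 0.0012, 0.0027], 'wrist_force': [-0.853, -0.032, 5.6921], 'wrist_torque': [-0.0162, 0.1237, -0.0807], 'width': 0.0329, 'joint_pos': [-0.4691, 0.1488, 1.7787, 0.0002, 1.2081, -0.3315], 'dq': [0.0004, 0.0005, 0.0001, 0.0018, 0.0008, -0.0007]}
```

>>> drive_tool(
  plan=[20, 0, 0, 0.002, 0, 0, 0, 20, 0, 0, 0.004, 0, 0, 0, 20, 0, 0, 0.006, 0, 0, 0, 20, 0, 0, 0.008, 0, 0, 0, 20, 0, 0, 0.009, 0, 0, 0, 20, 0, 0, 0.01, 0, 0, 0, 20, 0, 0, 0.01, 0, 0, 0, 20, 0, 0, 0.01, 0, 0, 0],
)

```text
t: 14.9
ee_pos: [0.5706, -0.2058, 0.0741]
tcp_rot: [0.754, 0.657, 0.001, 0.001]
wrist_force: [-0.1, 0.5, 9.9]
width: 0.0327
```

```bash
python3 look.py 10
```

```text
{'t': 14.95, 'ee_pos': [0.5706, -0.2059, 0.0741], 'tcp_rot': [0.7542, 0.6566, 0.0008, 0.0013], 'wrist_force': [-0.1647, 0.3046, 10.5674], 'wrist_torque': [0.2498, 0.1005, -0.1761], 'width': 0.0328, 'joint_pos': [-0.4691, 0.1529, 1.7806, 0.0004, 1.2051, -0.3311], 'dq': [0.0005, -0.0008, -0.0002, 0.0, -0.0003, 0.0007]}
0.0525 [2, 2, 2, 2, 3, 3, 3, 3, 2, 74, 74, 74, 74, 74, 74, 74, 74, 2, 2, 2, 2, 3, 2, 2, 2]
0.0575 [None, None, None, None, None, None, None, 2, 3, None, 74, 74, 74, 74, 74, 74, None, 3, None, None, None, None, None, None, None]
0.0625 [None, None, 98, 98, 98, 98, 98, 98, 98, 98, 74, 74, 74, 74, 73, 84, 98, 98, 98, 98, 98, 98, 98, 97, None]
0.0675 [None, None, 98, 98, 98, 98, 98, 98, 98, 98, 80, 73, 74, 74, 74, 84, 98, 98, 98, 98, 98, 98, 98, 98, None]
0.0725 [None, None, 98, 98, 98, 98, 98, 98, 98, 97, 79, 74, 74, 74, 74, 83, 98, 98, 98, 98, 98, 98, 98, 97, None]
0.0775 [None, None, 98, 102, 103, 102, 98, 98, 98, 98, 77, 70, 70, 70, 70, 83, 98, 98, 98, 98, 103, 103, 103, 98, None]
0.0825 [100, 101, 101, 102, 103, 102, 101, 100, 100, 100, 101, 101, 100, 100, 100, 100, 100, 100, 100, 100, 103, 102, 103, 100, 100]
```

Plate top is at 74 mm, so the +y end is on its seat. I'll press slightly harder to be sure of the other end, relax, and then open moderately.

>>> drive_tool(
  plan=[20, 0, 0, 0.003, 0, 0, 0, 20, 0, 0, 0.005, 0, 0, 0, 20, 0, 0, 0.005, 0, 0, 0, 20, 0, 0, 0.005, 0, 0, 0, 20, 0, 0, 0, 0, 0, 0, 20, 0, 0, -0.005, 0, 0, 0, 20, 0, 0, -0.008, 0, 0, 0, 20, 0, 0, -0.008, 0, 0, 0],
)

```text
t: 16.0
ee_pos: [0.5699, -0.2056, 0.0741]
tcp_rot: [0.754, 0.657, 0.001, 0.001]
wrist_force: [5.4, -2.0, -0.4]
width: 0.0328
```

>>> drive_tool(
  plan=[50, 0, 0, 0, 0, 0, 0, 60, 0, 0, 0, 0, 0, 0, 60, 0, 0, 0, 0, 0, 0, 60, 0, 0, -0.02, 0, 0, 0, 60, 0, 0, -0.08, 0, 0, 0, 60, 0, 0, -0.2, 0, 0, 0, 60, 0, 0, -0.33, 0, 0, 0, 60, 0, 0, -0.4, 0, 0, 0],
)

```text
t: 17.0
ee_pos: [0.5703, -0.206, 0.2394]
tcp_rot: [0.754, 0.657, 0.001, 0.003]
wrist_force: [0.2, 0.1, 0.2]
width: 0.06
```

Released and retreated. Next I'll move up and back along -x tool to see the whole bar.

>>> drive_tool(
  plan=[60, -0.1, 0, -0.1, 0, 0, 0, 60, -0.12, 0, -0.2, 0, 0, 0, 60, -0.12, 0, -0.2, 0, 0, 0, 60, -0.12, 0, -0.2, 0, 0, 0, 60, -0.12, 0, -0.2, 0, 0, 0, 60, -0.12, 0, -0.2, 0, 0, 0, 60, -0.12, 0, -0.2, 0, 0, 0, 60, -0.12, 0, -0.2, 0, 0, 0],
)

```text
t: 18.0
ee_pos: [0.5625, -0.2528, 0.3142]
tcp_rot: [0.754, 0.657, -0.0, -0.0]
wrist_force: [-0.2, -0.9, -0.7]
width: 0.0597
```

```bash
python3 snap.py 11 wrist side scene; python3 - <<'E'
from h import *
im,d,K,D,P=load("pics/wrist11.npz"); C=cloud(d,K,D,P); Z=C[...,2]
c=np.array([.5556,-.2038]); a=np.radians(-8.0); X=np.array([np.cos(a),np.sin(a)]);Y=np.array([-X[1],X[0]])
q=(C[...,:2]-c); x=q@X*1000; y=q@Y*1000; z=Z*1000
for nm,k in [("ear+y",(y>60)&(y<72)&(abs(x-16)<9)),("shoulder+y",(y>50)&(y<53)&(abs(x-16)<12)),("rubber top",(abs(y)<40)&(abs(x-16)<4)),("shoulder-y",(y<-50)&(y>-53)&(abs(x-16)<12)),("ear-y",(y<-60)&(y>-72)&(abs(x-16)<9))]:
    v=z[k]; print(nm,len(v),np.nanpercentile(v,[10,50,90]).round(1))
k=(abs(y)<45)&(abs(x-16)<30)&(z>78)&(z<118)&(im.max(2)<90); print("rubber mid",np.nanmedian(x[k]),cv2.minAreaRect(np.c_[x[k],y[k]].astype(np.float32)))
A=np.c_[y[k&(abs(x-16)<4)],np.ones((k&(abs(x-16)<4)).sum())]; print("slope along y",np.linalg.lstsq(A,z[k&(abs(x-16)<4)],rcond=None)[0])
for n in("side","scene"):
    i0,d0=load(f"pics/{n}0.npz")[:2]; i1,d1=load(f"pics/{n}11.npz")[:2]
    df=(abs(i0.astype(int)-i1).max(2)>50).astype(np.uint8); df=cv2.morphologyEx(df,cv2.MORPH_OPEN,np.ones((3,3)))
    kk,l,st,ce=cv2.connectedComponentsWithStats(df); print(n,[(s.tolist()) for s in st[1:] if s[4]>20])
q=project([[c[0],c[1],.09]],K,D,P)[0].astype(int);print(q)
cv2.imwrite("pics/c11.png",cv2.cvtColor(cv2.resize(im[max(0,q[1]-75):q[1]+75,q[0]-90:q[0]+90],None,fx=4,fy=4,interpolation=cv2.INTER_CUBIC),cv2.COLOR_RGB2BGR))
E
```

```text
{'t': 18.0, 'ee_pos': [0.5625, -0.2528, 0.3142], 'tcp_rot': [0.7542, 0.6567, -0.0001, -0.0002], 'wrist_force': [-0.1857, -0.9268, -0.6702], 'wrist_torque': [0.0372, 0.0116, -0.0098], 'width': 0.0597, 'joint_pos': [-0.543, -0.0021, 1.532, -0.0, 1.6122, -0.405], 'dq': [-0.0003, -0.0008, -0.0029, -0.0004, 0.0022, -0.0004]}
ear+y 130 [73.  74.4 75.4]
shoulder+y 31 [73.6 74.8 75.7]
rubber top 2296 [110.9 398.9 407.4]
shoulder-y 0 nan
ear-y 97 [73.4 74.4 75.4]
rubber mid 14.88959948176709 ((14.7222900390625, 0.0858001708984375), (89.71965026855469, 33.566768646240234), 89.75357055664062)
slope along y [-7.91405325e-04  1.10893192e+02]
side [[241, 0, 55, 60, 1456], [373, 0, 33, 50, 1053], [438, 0, 74, 73, 3015], [282, 16, 5, 8, 33], [336, 56, 29, 6, 122], [247, 83, 40, 22, 386], [424, 102, 7, 14, 59], [495, 106, 17, 30, 222], [249, 126, 21, 29, 375], [490, 139, 22, 25, 165], [410, 147, 46, 22, 323], [468, 150, 36, 44, 877], [391, 173, 8, 9, 43], [418, 174, 43, 22, 628], [403, 176, 8, 18, 99], [466, 194, 46, 24, 204], [455, 205, 16, 7, 89], [437, 213, 63, 46, 436], [500, 219, 12, 4, 39], [428, 223, 66, 40, 1202], [424, 248, 12, 15, 65], [254, 254, 17, 54, 731]]
scene [[32, 0, 96, 51, 1785], [80, 0, 12, 7, 49], [130, 0, 25, 44, 681], [167, 0, 7, 11, 46], [35, 7, 20, 11, 116], [171, 14, 18, 13, 174], [109, 18, 24, 28, 258], [74, 27, 52, 27, 856], [161, 31, 31, 11, 133], [61, 42, 8, 5, 26], [114, 50, 27, 22, 417], [160, 55, 20, 16, 114], [200, 57, 3, 7, 21], [136, 62, 33, 20, 302], [179, 66, 9, 4, 27], [170, 72, 7, 9, 34], [170, 79, 25, 30, 577], [93, 98, 36, 7, 155], [150, 102, 23, 11, 89], [100, 114, 48, 25, 517], [96, 116, 72, 63, 1673], [171, 157, 5, 5, 21], [276, 160, 28, 39, 508], [147, 172, 16, 18, 161], [133, 178, 14, 18, 174], [149, 189, 22, 32, 441], [76, 245, 3, 7, 21], [170, 250, 48, 43, 1076]]
[241 131]
  return np.nanmean(a, axis, out=out, keepdims=keepdims)
```

View pics/c11.png

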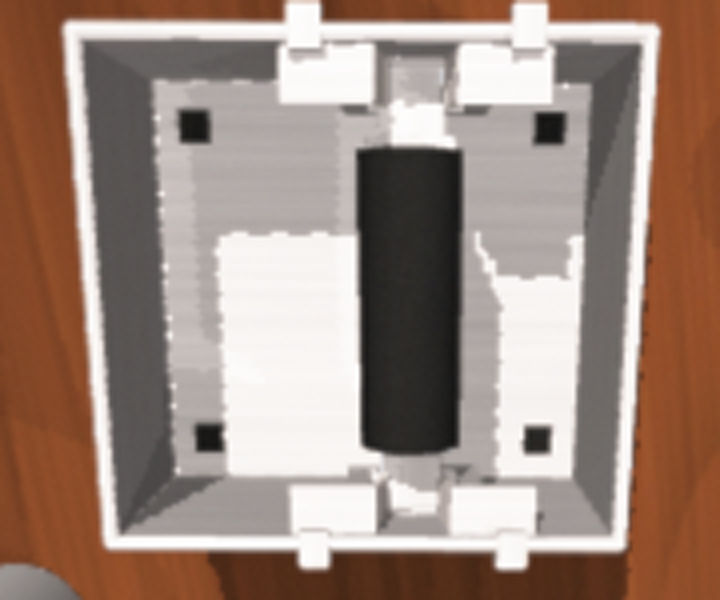

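View pics/side11.png

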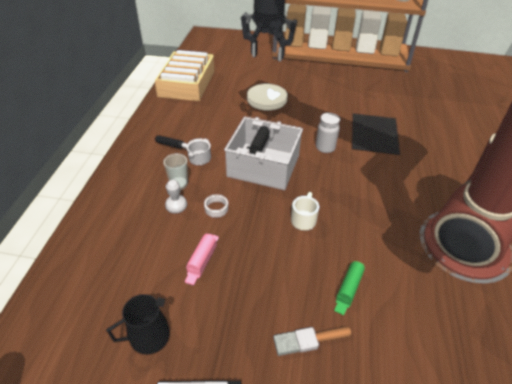

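The pan crop shows the bar upright between both slots, with the rubber at crop (358–461, 148–452). Both ears' tops are at 74.4 mm, so the underside is at about 70.4 mm. The slope along the bar is about zero and the offset is about 15 mm, under the 24 mm limit. In the side view everything else is in its original place. Handing in.

```bash
python3 -c "
from plant import env
print(env.hand_in())"
```

```text
the job is handed in; nothing more can be done
None
```

The knock bar is back in the pan, past the clips and seated at both ends. I let go, backed off and handed the job in at about 18 s of the 51 s allowed; no verdict was reported.

I gripped the black bar on its rubber and lifted it to about 0.2 m. The wrist camera showed the clip frame hanging about 16 mm to +x in the pan. I fed the ears into the slots in small steps, giving way 1–2 mm when a leaf pushed sideways. The wrist force read no more than about 11 N at my checks. I read it only between moves, so I did not see a peak during the brief harder press at the end.

**Last checks:**
- **Seating:** both ear tops read 74.4 mm, which puts the plate's underside at about 70.4 mm (limits 68–72 mm).
- **Level and line:** the slope along the bar is about 0 and it lies within about 0.3° of the pan's y.
- **Position:** it sits about 15 mm from the pan's centre (limit 24 mm).
- **Other objects:** none looked moved in the side view. The picture comparison with the start flagged no change at any of them, only the arm, its shadow and the bar's old and new places.

**Checks that failed or disagreed:**
- **-y plate shoulder:** the height check got no depth pixels there, so that end rests on the ear reading alone.
- **Rubber-top height:** this reading was spoiled by gripper pixels; with those left out it gave 110.9 mm, which agrees with the bar being seated.
- **Sideways alignment:** two wrist-camera measurements differed by about 1.5 mm, and I corrected for that before inserting.

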